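# Fit the guide sleeve and index the sharpener carriage

### The arm

A 7-joint arm with a two-finger parallel gripper is mounted at the origin on the work surface. World frame = base frame: x ahead of the robot, y to its left, z up, the work surface at z = 0. Lengths are in m, angles in rad, forces in N, time in s.
With the tool pointing down it reaches from about 0.4 to 0.85 m from the base axis. Payload 10.4 kg.
Tool frame: the origin (TCP) lies on the centre line of the jaws, within the pads' length; the fingertips stand 22 mm ahead of it and the grasp point (between the pads) lies 3 mm ahead of it; x points along the fingers, y is the direction in which the jaws open and shut, and the axes are right-handed (so a half turn about x gives the same grasp; the last joint's range is limited). The gripper opens to 87 mm and grips with 3 to 60 N. Pads are 19 mm wide; open, the fingers measure 117 mm over their backs; the gripper's body (75 mm by 190 mm) begins 51 mm behind the grasp point.
Start: joints at [-1.2, 0.332, -0.065, 1.46, 0.022, 1.35, -0.088], TCP at [0.24, 0.577, 0.245] pointing down, gripper open.
Joint ranges: [-2.6, 2.6], [-0.5, 2.12], [-1.47, 1.34], [0.16, 2.42], [-1.27, 4.41], [0.06, 2.06], [-2.6, 2.6]. Speed limits (rad/s): [2.22, 2.22, 2.79, 2.79, 3.14, 3.14, 3.14].

### API

Orientations are given as a unit quaternion [x, y, z, w].
In Python, from bench import * gives the robot as it stands.
- The arm moves only by the tool arm_command, never from a script. Its argument "targets" is one flat list of numbers, 7 for each row, row after row: the turn, a rotation vector about the tool's x, y, z in units of 45 degrees (1.0 is 45 degrees), then the shift along the tool's x, y, z in units of 25 mm (1.0 is 25 mm), then the opening, from 0 (shut) to 1 (fully open). In form: [wx, wy, wz, tx, ty, tz, fingers, wx, wy, wz, tx, ty, tz, fingers, ...]. A call has 1 to 12 rows; each row shifts and turns the pose as measured when the row begins, along the tool's axes as they then stand; what a row does not reach is not made up. A row lasts 1/12 s, in which the tool goes at most 41.7 mm and 7.16 degrees, less where a joint would pass 70% of its speed; a pose out of reach is approached as far as the arm can. A call with a number of a shift or a turn outside -1 to 1 is refused whole. A call with a gripper value outside its range is refused whole. The fingers move at their own pace and stop on an object; "newtons" is the grip in N (left out, the last holds). Time passes only in rows, so rows that do not move let the fingers close. It gives the time, the measured TCP pose, the force and the opening at its end, in the units of the state.
- read_state(): the state, without advancing time (a new reading comes with each control period).
- camera(name): name is "scene" or "top" or "wrist"; returns the picture (480x640x3 uint8, red, green, blue); there is no depth.
- calibration(name): a dict with "camera_matrix" (3x3 intrinsics, pixels), "R" (3x3) and "t" (3): a world point X has camera coordinates R X + t; the wrist camera has in their place "tool_from_camera" (4x4, takes a point from camera to tool coordinates, whose origin is the TCP and whose axes are the tool frame's). Camera axes: x right, y down, z forward; pixel columns grow to the right and rows downward; lengths in m; the calibration is good to about 2 mm. A picture is of the moment at which its call begins: read the wrist's pose just before it. calibration takes no time and is no camera call.
- close_job(): hands the job in, once; it reports no verdict.
The state is a dict: "time": time; "joint_positions": joint angles; "joint_vel": joint speeds; "joint_torque": joint torques, N m; "ee_pos": TCP position; "eef_rot": TCP orientation; "ft_force": force on the tool from outside, world axes, zero at the start; "torque": the same for the moment, N m; "width": finger opening in m.
Only numpy, scipy, OpenCV 4.12 (cv2) and the standard library are available. Lean on these libraries where they do the work, as an engineer would, in place of code of your own. Each camera call takes 0.05 s, during which the arm holds its last target.

### The job

Set up the skate sharpener's slide: from the three look-alike sleeves on the rubber mat, put the one that fits the carriage's steel post closely over it, right down onto the carriage, and let go of it; then grip the carriage's black handle and slide it along the rail until you feel its spring ball drop into the notch of the index strip, without running past the notch. Finish there: the program ends while the gripper is still firmly gripping the handle, with the carriage at rest in the notch. Leave the other two sleeves and the things lying around where they are.

Things in the scene. Friction and masses are not known exactly. Their poses are not given: they have to be found in the camera images.
- rail: Slide fixed to the bench: grey base plate 120 x 360 x 12 mm with a steel rail 40 mm wide (top 26 mm above the bench). Origin under the rail's middle, on the bench. The rail runs along y; x points across, towards the index strip. On it an aluminium carriage 66 x 150 x 18 mm slides along y only, with about 2 N of friction, starting near the +y end.
- handle (a point): Black upright round handle on the carriage, 26 mm diameter from 10 to 50 mm above this point (20 mm neck below). Point at the centre of its foot, on the carriage's deck (deck 44 mm, handle top 94 mm above the bench). Moves with the carriage along the rail's y axis; the notch is reached 75 to 165 mm towards the rail's -y end.
- post_seat (a point): Point on the carriage's deck, at the foot of the upright steel post's axis. The post is 18 mm in diameter and 26 mm tall with a chamfered top (12 mm across at the tip). It stands 90 mm from the handle, towards the rail's +y end; both stand over the rail's centre line. It moves with the carriage.
- ball (a point): Point (26 mm above the bench) at the spring ball (16 mm diameter) under the carriage's side plunger (dark cylinder 20 mm diameter, top 66 mm above the bench), midway in y between handle and post, 55 mm to the rail's +x side. Moves with the carriage. It presses down about 10 N and runs freely on the index strip; in the notch it drops 1.8 mm and then resists about 8 N along the rail, either way.
- index_strip: Steel strip fixed beside and parallel to the rail, 16 x 250 x 10 mm, with one notch, a gap 10 mm long. Origin at the notch's middle on the strip's underside (12 mm above the bench); y as rail's. A pin (8 mm diameter, 22 mm tall) on its outer side is in line with the notch. Ball in notch: ball at y = 0 here; it starts at +y. Its place along the rail varies.
- carriage: The aluminium slab 66 x 150 x 18 mm that slides on the rail and carries handle, post and plunger. Origin at the centre of its underside (26 mm above the bench); y along the rail as rail's.
- mat: Black rubber mat 80 x 240 mm, 4 mm thick, fixed on the bench; the three sleeves stand upright on it in a row along its y axis about 75 mm apart, in any order. Origin at the centre of its underside.
- sleeve_small: Aluminium sleeve (tube) standing upright, bore 14.5 mm, outside diameter 27.5 mm, 36 mm tall: too small for the post. Origin at the centre of its lower end, z up its axis.
- sleeve_medium: Aluminium sleeve standing upright, bore 21 mm, outside diameter 34 mm, 36 mm tall, 40 to 85 g: the one that fits the 18 mm post closely. Origin at the centre of its lower end, z up its axis.
- sleeve_large: Aluminium sleeve standing upright, bore 28 mm, outside diameter 41 mm, 36 mm tall: too loose on the post. Origin at the centre of its lower end, z up its axis.
- spray_bottle: Bystander: blue plastic bottle, 54 mm diameter, 150 mm tall, standing. Origin at the centre of its underside.
- hone_stone: Bystander: flat reddish honing stone 50 x 150 x 22 mm. Origin at the centre of its underside.
- screwdriver: Bystander: screwdriver with a red handle, about 200 mm long, lying on the bench. Origin under its middle, x along it towards the tip.
Things that resemble listed ones, but are neither listed nor needed, are in the scene too. Leave any orange, red or turquoise look-alike of the sleeve_medium alone.

How it is judged:
By the outcome, as a careful person would: the job done as asked, in the order asked, and still so for the second after the job is handed in, while the arm keeps its last pose, push and grip.
It also fails if it takes over 58 s, if anything falls off the work surface, if the arm or the gripper's body presses on something with over 40 N, if the wrist force passes 120 N, or if a joint passes its speed limit or range.

## Working session

There is one attempt and no reset: what is moved stays moved. The work goes in short steps, Python scripts to look and compute and a tool call to move; the robot and the scene stay as the last step left them, time stands still between calls to the robot, and variables do not carry over. Pictures are saved under pics/ and viewed, and the job is handed in when it is done.

Besides the shell and the picture viewer there is one more tool, called after "Call:" as name(argument=value, ...), one argument or row to a line, values as JSON. arm_command: Moves the arm, as the interface text tells. Shifts and turns lie within -1 to 1; 1 stands for 25 mm of shift or 45 degrees of turn. Its arguments: {"type":"object","properties":{"targets":{"type":"array","items":{"type":"number","minimum":-1,"maximum":1}},"newtons":{"type":"number"}},"required":["targets"]}

```bash
mkdir -p pics; ls; python3 - <<'E'
from bench import *
import cv2,numpy as np
np.set_printoptions(precision=4,suppress=True)
for n in ("scene","top"):
    im=camera(n); cv2.imwrite(f"pics/{n}0.png",im[:,:,::-1]); print(n,calibration(n))
print(calibration("wrist")); print(read_state())
E
```

```text
pics
scene {'camera_matrix': array([[437.4325,   0.    , 314.2906],
       [  0.    , 437.4325, 236.9159],
       [  0.    ,   0.    ,   1.    ]]), 'R': array([[-0.6808,  0.7324,  0.0093],
       [ 0.4886,  0.4635, -0.7392],
       [-0.5457, -0.4987, -0.6734]]), 't': array([ 0.3555, -0.2162,  1.266 ])}
top {'camera_matrix': array([[599.487 ,   0.    , 317.2425],
       [  0.    , 599.487 , 232.7072],
       [  0.    ,   0.    ,   1.    ]]), 'R': array([[ 0.0105, -0.9998,  0.017 ],
       [-0.9863, -0.0132, -0.1644],
       [ 0.1646, -0.0151, -0.9862]]), 't': array([-0.017 ,  0.5528,  1.5623])}
{'camera_matrix': array([[353.3538,   0.    , 321.5082],
       [  0.    , 353.3538, 241.558 ],
       [  0.    ,   0.    ,   1.    ]]), 'tool_from_camera': array([[ 0.0009, -0.2465,  0.9691, -0.1403],
       [ 1.    , -0.0004, -0.001 , -0.0004],
       [ 0.0006,  0.9691,  0.2465, -0.0668],
       [ 0.    ,  0.    ,  0.    ,  1.    ]])}
{'time': 0.1, 'joint_positions': array([-1.1996,  0.3328, -0.0647,  1.4609,  0.0216,  1.3499, -0.0885]), 'joint_vel': array([-0.0007, -0.0011,  0.001 , -0.0011, -0.0013,  0.001 , -0.0001]), 'joint_torque': array([  0.0008, -62.4545,   0.0243, -39.0721,  -0.0613,   0.0365,
         0.    ]), 'ee_pos': array([0.2397, 0.5769, 0.2438]), 'eef_rot': array([ 0.1379,  0.6935, -0.1388,  0.6934]), 'ft_force': array([-0.4849,  0.2747, -0.0816]), 'torque': array([-0.0294,  0.0066, -0.0375]), 'width': 0.08701119491462675}
```

View pics/scene0.png

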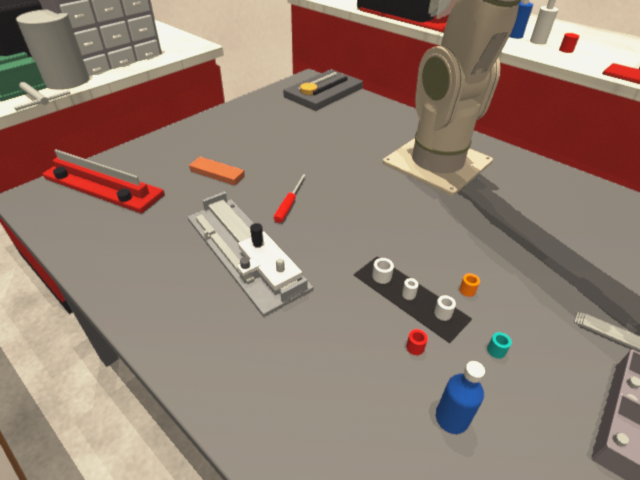

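View pics/top0.png

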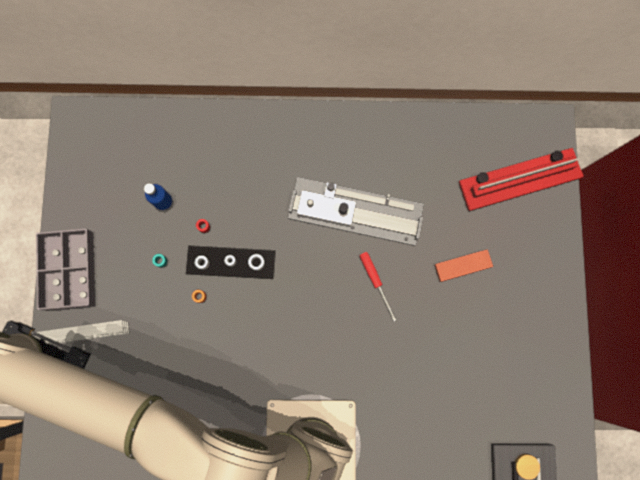

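The candidates for the sleeve in the top view are white (202,262), white (230,260), white (257,262), and the red (203,226), turquoise (159,261) and orange (198,296) look-alikes. I expect the medium to be the one at (202,262), so I'll check it in a crop.

```bash
cat > h.py <<'E'
from bench import *
import cv2,numpy as np
from scipy.spatial.transform import Rotation as Ro
np.set_printoptions(precision=4,suppress=True)
def ray(n,u,v,z,pose=None):
    c=calibration(n);K=c["camera_matrix"];d=np.linalg.inv(K)@[u,v,1]
    if n=="wrist":
        T=c["tool_from_camera"];R=Ro.from_quat(pose[1]).as_matrix()
        o=R@T[:3,3]+pose[0];d=R@T[:3,:3]@d
    else:
        o=-c["R"].T@c["t"];d=c["R"].T@d
    return o+d*(z-o[2])/d[2]
def proj(n,X,pose=None):
    c=calibration(n);K=c["camera_matrix"]
    if n=="wrist":
        T=c["tool_from_camera"];R=Ro.from_quat(pose[1]).as_matrix()
        p=T[:3,:3].T@(R.T@(np.array(X)-pose[0])-T[:3,3])
    else: p=c["R"]@X+c["t"]
    p=K@p;return p[:2]/p[2]
def go(p,yaw_axis=None):
    "to-go in tool units for target TCP p; yaw_axis: desired tool y dir (world)"
    s=read_state();R=Ro.from_quat(s["eef_rot"]).as_matrix()
    print("pos",s["ee_pos"],"tool y",R[:,1],"x",R[:,0],"z",R[:,2],"t",s["time"],"f",s["ft_force"])
    print("shift units",R.T@(np.array(p)-s["ee_pos"])/0.025)
    if yaw_axis is not None:
        x=np.array([0,0,-1.]);y=np.array([*yaw_axis[:2],0.]);y/=np.linalg.norm(y)
        if y@R[:,1]<0:y=-y
        Rd=np.c_[x,y,np.cross(x,y)]
        print("rot units",Ro.from_matrix(R.T@Rd).as_rotvec()/np.radians(45))
E
python3 - <<'E'
from h import *
im=cv2.imread("pics/top0.png")
a=cv2.resize(im[230:300,140:290],None,fx=5,fy=5,interpolation=cv2.INTER_CUBIC)
cv2.imwrite("pics/c1.png",a)
b=cv2.resize(im[170:250,280:430],None,fx=5,fy=5,interpolation=cv2.INTER_CUBIC)
cv2.imwrite("pics/c2.png",b)
for p in [(202,262),(230,260),(257,262)]: print(ray("top",*p,0.04))
print("post",ray("top",310,203,0.07),"handle",ray("top",343.5,209,0.094),"plunger",ray("top",330,187,.066),"pin",ray("top",388,200,.04))
for p in [(298,179),(423,206),(412,243),(289,215)]: print(ray("top",*p,0.012))
E
```

```text
[0.4708 0.2955 0.04  ]
[0.477  0.2213 0.04  ]
[0.4726 0.1493 0.04  ]
post [0.6288 0.0101 0.07  ] handle [ 0.6088 -0.0778  0.094 ] plunger [ 0.6744 -0.0431  0.066 ] pin [ 0.6468 -0.2022  0.04  ]
[0.7092 0.0441 0.012 ]
[ 0.6375 -0.303   0.012 ]
[ 0.5335 -0.2709  0.012 ]
[0.6069 0.0673 0.012 ]
```

View pics/c1.png

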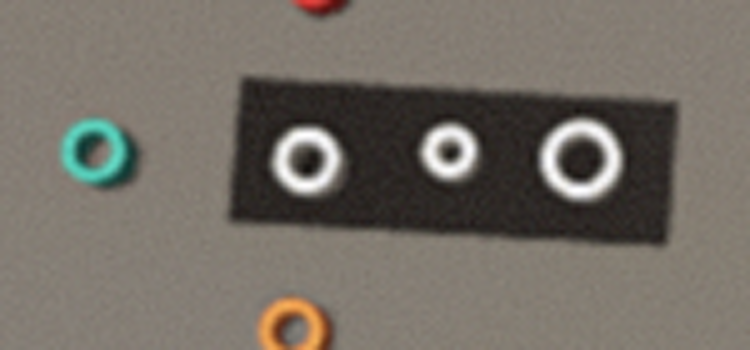

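View pics/c2.png

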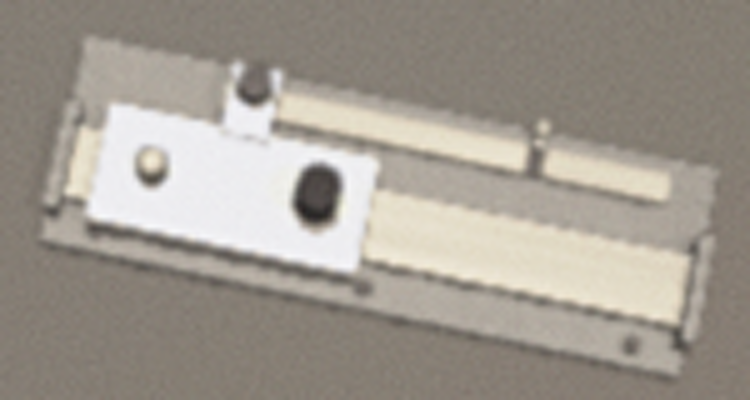

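The crop shows three white sleeves on the mat. The left one, at pixel (201.4,262), has an outer diameter between the small (230,260) and the large (256,262), so it is the medium. The post is at about (310,203), the handle at (344,209) and the notch at about (387,201).

```bash
python3 - <<'E'
from h import *
print("notch",ray("top",280+535/5,170+160/5,.022))
print("med",ray("top",201.4,262,.04), "red",ray("top",203,226,.03),"or",ray("top",198,296,.03))
go([0.471,0.297,0.20],[0.978,-0.207])
go([0.471,0.297,0.20],[-0.978,0.207])
E
```

```text
notch [ 0.6451 -0.2019  0.022 ]
med [0.4707 0.297  0.04  ] red [0.5698 0.2986 0.03  ] or [0.3811 0.304  0.03  ]
pos [0.2397 0.5769 0.2438] tool y [ 0.3837  0.9235 -0.0013] x [-0.0005 -0.0012 -1.    ] z [ 0.9235 -0.3837  0.    ] t 0.1 f [-0.4849  0.2747 -0.0816]
shift units [ 1.7624 -6.7852 12.8404]
rot units [1.7642 0.0012 0.0013]
pos [0.2397 0.5769 0.2438] tool y [ 0.3837  0.9235 -0.0013] x [-0.0005 -0.0012 -1.    ] z [ 0.9235 -0.3837  0.    ] t 0.1 f [-0.4849  0.2747 -0.0816]
shift units [ 1.7624 -6.7852 12.8404]
rot units [1.7642 0.0012 0.0013]
```

Call:
arm_command(
  targets=[0,0,0,0.1,-0.53,1,1,0,0,0,0.1,-0.53,1,1,0,0,0,0.1,-0.53,1,1,0,0,0,0.1,-0.53,1,1,0,0,0,0.1,-0.53,1,1,0,0,0,0.1,-0.53,1,1,0,0,0,0.1,-0.53,1,1,0,0,0,0.1,-0.53,1,1,0,0,0,0.1,-0.53,1,1,0,0,0,0.1,-0.53,1,1,0,0,0,0.1,-0.53,1,1,0,0,0,0.1,-0.53,1,1],
)

```text
time: 1.1
ee_pos: [0.4575, 0.3078, 0.2073]
eef_rot: [0.131, 0.697, -0.136, 0.692]
ft_force: [-0.2, 1.5, -0.4]
width: 0.0868
```

Call:
arm_command(
  targets=[0.159,0,0,0,0,0,1,0.159,0,0,0,0,0,1,0.159,0,0,0,0,0,1,0.159,0,0,0,0,0,1,0.159,0,0,0,0,0,1,0.159,0,0,0,0,0,1,0.159,0,0,0,0,0,1,0.159,0,0,0,0,0,1,0.159,0,0,0,0,0,1,0.159,0,0,0,0,0,1,0.159,0,0,0,0,0,1,0,0,0,0,0,0,1],
)

```text
time: 2.1
ee_pos: [0.4612, 0.2963, 0.2021]
eef_rot: [-0.54, -0.448, 0.554, -0.449]
ft_force: [0.2, 0.2, 0.2]
width: 0.0869
```

```bash
python3 - <<'E'
from h import *
go([0.471,0.297,0.20],[0.978,-0.207])
print(read_state()["joint_positions"])
E
```

```text
pos [0.4612 0.2963 0.2021] tool y [ 0.9807 -0.1952 -0.0108] x [-0.0138 -0.014  -0.9998] z [-0.195  -0.9807  0.0164] t 2.1 f [0.2476 0.1503 0.1816]
shift units [ 0.0783  0.3784 -0.1057]
rot units [0.0155 0.021  0.0137]
[-0.8955  0.2033  0.2732  1.723  -0.0542  1.2425 -0.8055]
```

```bash
python3 - <<'E'
from h import *
s=read_state(); im=camera("wrist"); pose=(s["ee_pos"],s["eef_rot"])
cv2.imwrite("pics/w1.png",im[:,:,::-1])
np.savez("w1.npz",p=pose[0],q=pose[1])
print(proj("wrist",[0.471,0.297,0.04],pose))
E
```

```text
[334.3594 223.8643]
```

View pics/w1.png

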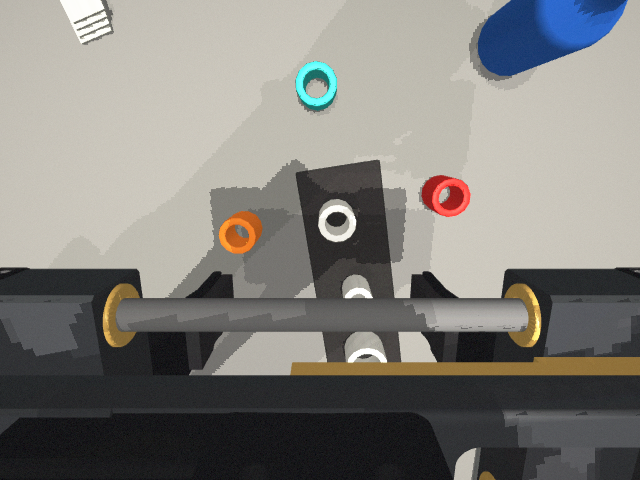

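```bash
python3 - <<'E'
from h import *
im=cv2.imread("pics/w1.png")
cv2.imwrite("pics/w1c.png",cv2.resize(im[190:250,300:380],None,fx=9,fy=9,interpolation=cv2.INTER_CUBIC))
E
```

```text
(no output)
```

View pics/w1c.png

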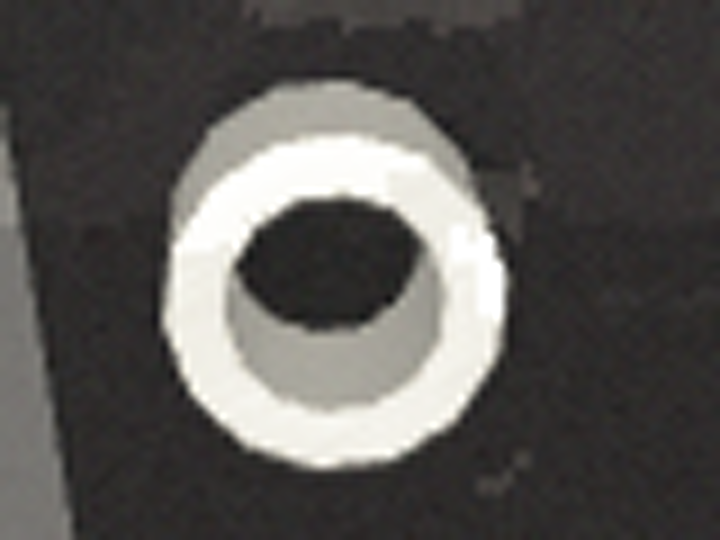

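The rim of the medium sleeve is centred at wrist pixel (337.1,223.3) and is about 38 px across.

```bash
python3 - <<'E'
from h import *
d=np.load("w1.npz");pose=(d["p"],d["q"])
X=ray("wrist",336.7,222.9,.04,pose);print(X)
print("left/right edges",np.linalg.norm(ray("wrist",300+163/9,223.3,.04,pose)-ray("wrist",300+505/9,223.3,.04,pose)))
go([X[0],X[1],0.085],[0.978,-0.207])
E
```

```text
[0.4732 0.2974 0.04  ]
left/right edges 0.033094111747611496
pos [0.4612 0.2963 0.2021] tool y [ 0.9821 -0.1881 -0.0111] x [-0.0139 -0.0141 -0.9998] z [-0.1879 -0.9821  0.0164] t 2.15 f [-0.6325 -0.3838 -0.4175]
shift units [ 4.6744  0.5146 -0.2116]
rot units [0.0248 0.0211 0.0139]
```

Call:
arm_command(
  targets=[0.02,0.02,0.014,0,0.3,-0.1,1,0,0,0,0.8,0.2,-0.1,1,0,0,0,0.9,0,0,1,0,0,0,0.9,0,0,1,0,0,0,0.9,0,0,1,0,0,0,0.8,0,0,1,0,0,0,0,0,0,1,0,0,0,0,0,0,1],
)

```text
time: 2.82
ee_pos: [0.4797, 0.2994, 0.0916]
eef_rot: [0.547, 0.453, -0.539, 0.453]
ft_force: [0.5, 0.2, 1.7]
width: 0.087
```

```bash
python3 - <<'E'
from h import *
go([.4725,.297,0.032],[0.978,-0.207])
E
```

```text
pos [0.4797 0.2994 0.0916] tool y [ 0.9838 -0.1792  0.0078] x [ 0.0091  0.0064 -0.9999] z [-0.1791 -0.9838 -0.0079] t 2.8167 f [0.5228 0.1938 1.721 ]
shift units [ 2.3793 -0.2858  0.1664]
rot units [ 0.0362 -0.0102 -0.0097]
```

Call:
arm_command(
  targets=[0.03,-0.01,-0.01,0,-0.28,0.16,1,0,0,0,0.2,0,0,1,0,0,0,0.5,0,0,1,0,0,0,0.5,0,0,1,0,0,0,0.4,0,0,1,0,0,0,0,0,0,1],
)

```text
time: 3.32
ee_pos: [0.4763, 0.2987, 0.0536]
eef_rot: [0.55, 0.449, -0.543, 0.448]
ft_force: [-1.2, 0.5, -0.2]
width: 0.087
```

```bash
python3 - <<'E'
from h import *
go([.4725,.297,0.032],[0.978,-0.207])
s=read_state(); im=camera("wrist")
cv2.imwrite("pics/w2.png",im[:,:,::-1])
E
```

```text
pos [0.4763 0.2987 0.0536] tool y [ 0.9807 -0.1955  0.0065] x [ 0.008   0.0067 -0.9999] z [-0.1955 -0.9807 -0.0081] t 3.3167 f [-1.201   0.5373 -0.1866]
shift units [ 0.8623 -0.1407  0.1016]
rot units [ 0.015  -0.0104 -0.0082]
```

View pics/w2.png

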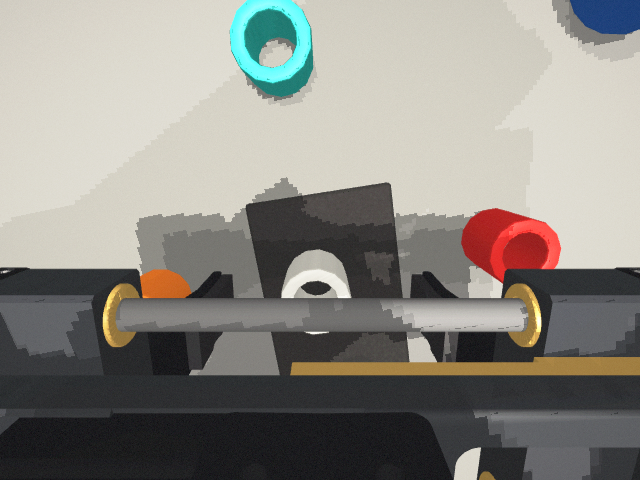

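The sleeve (column 315) sits slightly left of jaw centre (322). The red and orange look-alikes are clear of the fingers, so I'm descending.

Call:
arm_command(
  targets=[0.01,-0.01,-0.01,0,-0.2,0.1,1,0,0,0,0.4,0,0,1,0,0,0,0.4,0,0,1,0,0,0,0.1,0,0,1,0,0,0,0,0,0,1],
)

```text
time: 3.78
ee_pos: [0.4717, 0.2979, 0.031]
eef_rot: [0.549, 0.447, -0.548, 0.446]
ft_force: [-0.7, 0.6, -0.1]
width: 0.0869
```

```bash
python3 - <<'E'
from h import *
go([.4725,.297,0.032],[0.978,-0.207])
E
```

```text
pos [0.4717 0.2979 0.031 ] tool y [ 0.9791 -0.2034 -0.0001] x [ 0.0003  0.002  -1.    ] z [-0.2034 -0.9791 -0.002 ] t 3.7833 f [-0.6969  0.6432 -0.1102]
shift units [-0.0381  0.0392  0.0301]
rot units [ 0.0048 -0.0026  0.0001]
```

Now I'll close with about 20 N.

Call:
arm_command(
  targets=[0,0,0,0,0,0,0.2,0,0,0,0,0,0,0.2,0,0,0,0,0,0,0.2,0,0,0,0,0,0,0.2,0,0,0,0,0,0,0.2,0,0,0,0,0,0,0.2],
  newtons=20,
)

```text
time: 4.28
ee_pos: [0.4721, 0.2981, 0.0315]
eef_rot: [0.549, 0.447, -0.548, 0.446]
ft_force: [-0.4, -0.5, 0.2]
width: 0.0549
```

Call:
arm_command(
  targets=[0,0,0,0,0,0,0.1,0,0,0,0,0,0,0.1,0,0,0,0,0,0,0.1,0,0,0,0,0,0,0.1,0,0,0,0,0,0,0.1,0,0,0,0,0,0,0.1,0,0,0,0,0,0,0.1,0,0,0,0,0,0,0.1],
  newtons=20,
)

```text
time: 4.95
ee_pos: [0.4723, 0.2982, 0.0318]
eef_rot: [0.55, 0.447, -0.547, 0.446]
ft_force: [0.2, 0.5, -0.1]
width: 0.0327
```

Call:
arm_command(
  targets=[0,0,0,-0.4,0,0,0.1,0,0,0,-0.9,0,0,0.1,0,0,0,-0.9,0,0,0.1,0,0,0,-0.9,0,0,0.1,0,0,0,-0.9,0,0,0.1,0,0,0,-0.9,0,0,0.1,0,0,0,-0.9,0,0,0.1,0,0,0,-0.8,0,0,0.1,0,0,0,0,0,0,0.1],
)

```text
time: 5.7
ee_pos: [0.4709, 0.296, 0.2088]
eef_rot: [0.549, 0.446, -0.549, 0.446]
ft_force: [0.4, -0.3, -0.3]
width: 0.0331
```

```bash
python3 - <<'E'
from h import *
print(read_state()["width"])
go([.632,.025,0.2],[0.978,-0.207])
E
```

```text
0.03305171854940905
pos [0.4709 0.296  0.2088] tool y [ 0.9788 -0.2046 -0.0005] x [-0.0003  0.0009 -1.    ] z [-0.2046 -0.9788 -0.0008] t 5.7 f [ 0.3979 -0.258  -0.3428]
shift units [0.3389 8.5276 9.2925]
rot units [ 0.0032 -0.001   0.0006]
```

Call:
arm_command(
  targets=[0,0,0,0,0.5,0.5,0.1,0,0,0,0,0.8,0.85,0.1,0,0,0,0,0.8,0.88,0.1,0,0,0,0,0.8,0.88,0.1,0,0,0,0,0.8,0.88,0.1,0,0,0,0,0.8,0.88,0.1,0,0,0,0,0.8,0.88,0.1,0,0,0,0,0.8,0.88,0.1,0,0,0,0,0.8,0.88,0.1,0,0,0,0,0.8,0.88,0.1,0,0,0,0,0.5,0.5,0.1,0,0,0,0,0,0,0.1],
)

```text
time: 6.7
ee_pos: [0.6302, 0.0266, 0.2115]
eef_rot: [0.548, 0.449, -0.546, 0.447]
ft_force: [-0.5, -0.2, -1.1]
width: 0.0327
```

```bash
python3 - <<'E'
from h import *
go([.632,.025,0.2],[0.978,-0.207])
s=read_state(); im=camera("wrist"); pose=(s["ee_pos"],s["eef_rot"])
cv2.imwrite("pics/w3.png",im[:,:,::-1])
np.savez("w3.npz",p=pose[0],q=pose[1])
E
```

```text
pos [0.6302 0.0266 0.2115] tool y [ 0.9802 -0.1978  0.0001] x [ 0.0008  0.0037 -1.    ] z [-0.1978 -0.9802 -0.0038] t 6.7 f [-0.4902 -0.2058 -1.0767]
shift units [0.4617 0.0832 0.0507]
rot units [ 0.012  -0.0048 -0.0001]
```

View pics/w3.png

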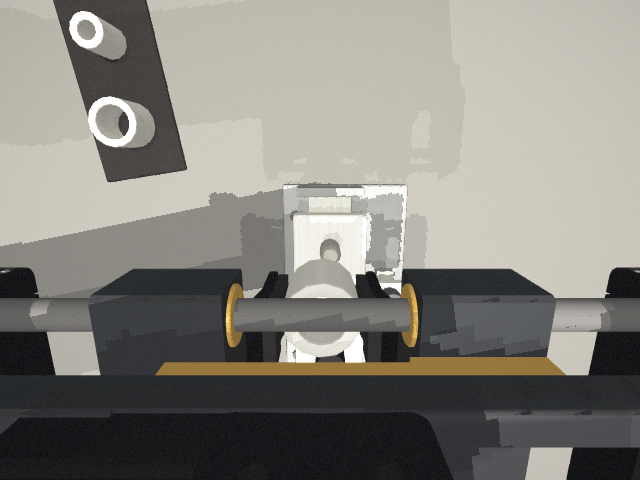

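The post tip is at about (330,250), partly behind the held sleeve. I'm backing off 30 mm in +y for a clear view.

Call:
arm_command(
  targets=[0.01,-0.005,0,0,0,-0.6,0.1,0,0,0,0,0,-0.6,0.1,0,0,0,0,0,0,0.1,0,0,0,0,0,0,0.1],
)

```text
time: 7.08
ee_pos: [0.634, 0.0616, 0.2112]
eef_rot: [-0.548, -0.447, 0.549, -0.445]
ft_force: [0.3, -0.7, -0.2]
width: 0.0329
```

```bash
python3 - <<'E'
from h import *
s=read_state(); im=camera("wrist"); pose=(s["ee_pos"],s["eef_rot"]);print(pose)
cv2.imwrite("pics/w4.png",im[:,:,::-1])
np.savez("w4.npz",p=pose[0],q=pose[1])
im=im[:,:,::-1]
cv2.imwrite("pics/w4c.png",cv2.resize(im[180:300,270:410],None,fx=5,fy=5,interpolation=cv2.INTER_CUBIC))
im=cv2.imread("pics/w3.png")
cv2.imwrite("pics/w3c.png",cv2.resize(im[230:380,240:400],None,fx=4,fy=4,interpolation=cv2.INTER_CUBIC))
E
```

```text
(array([0.634 , 0.0616, 0.2112]), array([-0.5482, -0.4474,  0.5487, -0.4452]))
```

View pics/w4c.png

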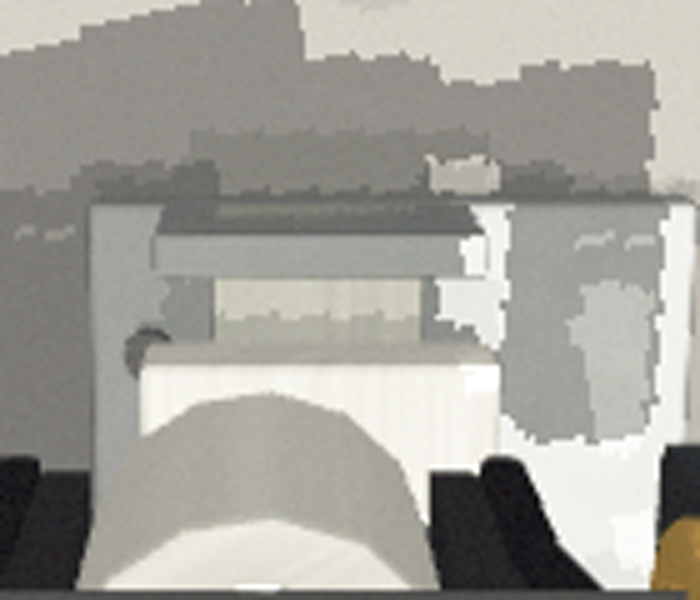

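View pics/w3c.png

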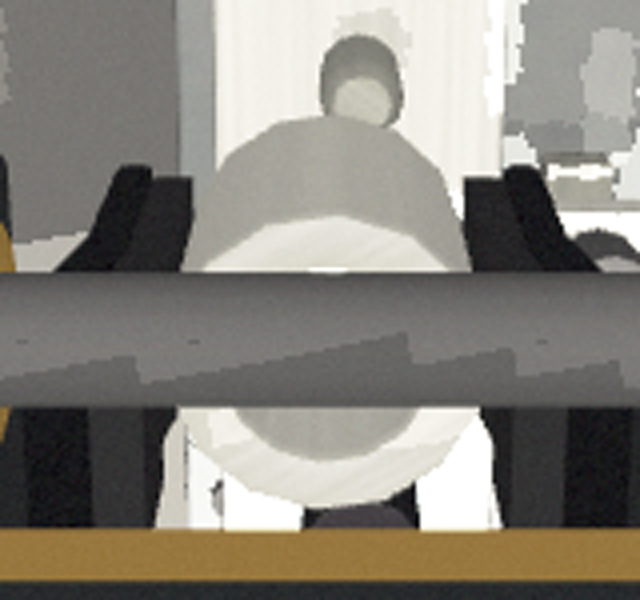

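That moved the post further behind the sleeve, because image up is +y. Going -y instead.

Call:
arm_command(
  targets=[0,0,0,0,0,0.6,0.1,0,0,0,0,0,0.8,0.1,0,0,0,0,0,0.6,0.1,0,0,0,0,0,0,0.1,0,0,0,0,0,0,0.1],
)

```text
time: 7.55
ee_pos: [0.6219, 0.0099, 0.2113]
eef_rot: [-0.548, -0.449, 0.548, -0.446]
ft_force: [-0.3, 1.5, -1.2]
width: 0.0329
```

```bash
python3 - <<'E'
from h import *
s=read_state(); im=camera("wrist"); pose=(s["ee_pos"],s["eef_rot"]);print(pose)
cv2.imwrite("pics/w5.png",im[:,:,::-1])
np.savez("w5.npz",p=pose[0],q=pose[1])
im=im[:,:,::-1]
cv2.imwrite("pics/w5c.png",cv2.resize(im[200:380,240:420],None,fx=4,fy=4,interpolation=cv2.INTER_CUBIC)[:600])
R=Ro.from_quat(pose[1]).as_matrix()
# expected sleeve-in-tool projections
for a in np.linspace(0,2*np.pi,9)[:-1]:
    print(proj("wrist",pose[0]+R@[-.0082,.017*np.cos(a),.017*np.sin(a)],pose))
print("c",proj("wrist",pose[0]+R@[-.0082,0,0],pose))
E
```

```text
(array([0.6219, 0.0099, 0.2113]), array([-0.5475, -0.4486,  0.5479, -0.4458]))
[362.7915 319.3977]
[350.0479 345.7271]
[321.2618 356.3288]
[292.4599 345.7405]
[279.6714 319.422 ]
[291.1983 291.9887]
[321.1912 280.2743]
[351.2099 291.9674]
c [321.2275 319.4099]
```

View pics/w5c.png

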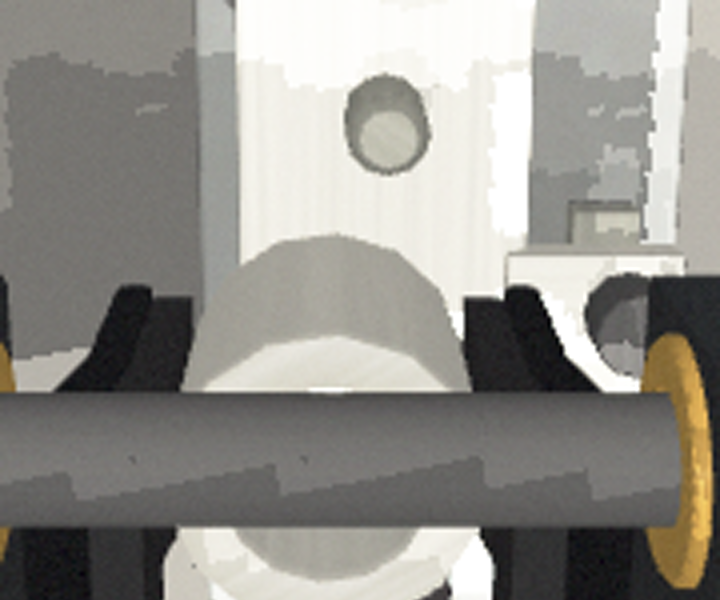

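The post tip disc is centred at crop (388,138), which is wrist pixel (336.6,234.2). The held sleeve's rim spans rows 284 to 356 and is centred on column 322, so it is nearly centred on the TCP.

```bash
python3 - <<'E'
from h import *
d=np.load("w5.npz");pose=(d["p"],d["q"])
X=ray("wrist",336.6,234.2,.07,pose);print(X)
d3=np.load("w3.npz");print(ray("wrist",330.4,255.3,.07,(d3["p"],d3["q"])))
print("top",ray("top",280+152/5-.4,170+162/5-.4,.07))
for z,r in((.07,.006),(.066,.009),(.044,.009)):
  print([proj("wrist",X+[r*np.cos(a),r*np.sin(a),z-.07],pose).round(1).tolist() for a in (0,1.57,3.14,4.71)])
# scene view check
im=cv2.imread("pics/scene0.png");cv2.imwrite("pics/s0c.png",cv2.resize(im[210:310,190:310],None,fx=6,fy=6,interpolation=cv2.INTER_CUBIC))
print("scene proj",proj("scene",X))
E
```

```text
[0.6338 0.0086 0.07  ]
[0.6342 0.0088 0.07  ]
top [0.6316 0.0101 0.07  ]
[[343.8, 232.8], [335.2, 227.2], [329.4, 235.6], [338.0, 241.2]]
[[347.1, 231.0], [334.3, 222.7], [325.8, 235.2], [338.4, 243.4]]
[[345.5, 225.6], [333.6, 217.8], [325.6, 229.6], [337.4, 237.2]]
scene proj [279.5781 259.9364]
```

View pics/s0c.png

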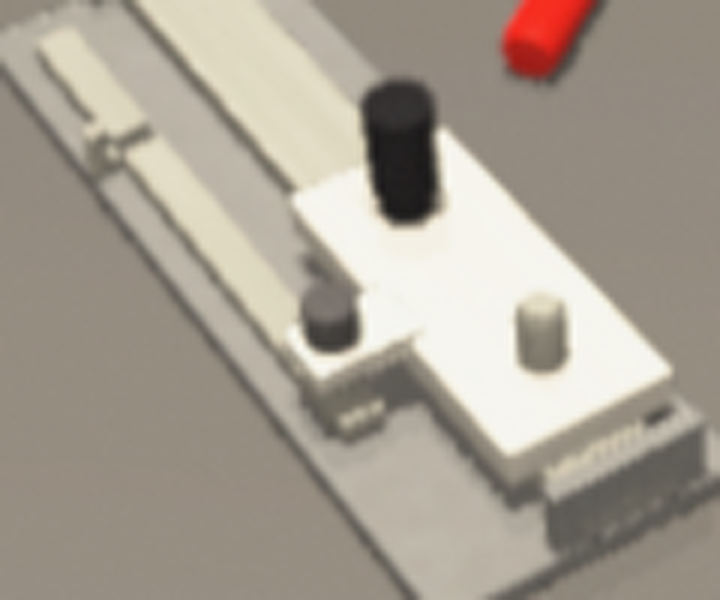

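```bash
python3 - <<'E'
from h import *
go([.6332,.0096,0.115],[0.978,-0.207])
E
```

```text
pos [0.6219 0.0094 0.2114] tool y [ 0.9797 -0.2005 -0.0032] x [-0.0029  0.0022 -1.    ] z [-0.2005 -0.9797 -0.0016] t 7.6 f [-0.4355 -0.7882 -1.3391]
shift units [ 3.8529  0.4535 -0.0906]
rot units [ 0.0085 -0.002   0.0041]
```

Call:
arm_command(
  targets=[0,0,0.004,0,0.45,-0.09,0.1,0,0,0,0.4,0,0,0.1,0,0,0,0.7,0,0,0.1,0,0,0,0.8,0,0,0.1,0,0,0,0.8,0,0,0.1,0,0,0,0.6,0,0,0.1,0,0,0,0,0,0,0.1,0,0,0,0,0,0,0.1],
)

```text
time: 8.27
ee_pos: [0.6325, 0.0146, 0.1224]
eef_rot: [0.548, 0.449, -0.546, 0.447]
ft_force: [0.4, 0.1, 0.4]
width: 0.0327
```

```bash
python3 - <<'E'
from h import *
go([.6332,.0096,0.105],[0.978,-0.207])
im=camera("scene")[:,:,::-1]
cv2.imwrite("pics/s1.png",cv2.resize(im[180:310,190:350],None,fx=5,fy=4.5,interpolation=cv2.INTER_CUBIC))
E
```

```text
pos [0.6325 0.0146 0.1224] tool y [ 0.9806 -0.1962 -0.0012] x [-0.0005  0.0038 -1.    ] z [-0.1962 -0.9806 -0.0036] t 8.2667 f [0.4371 0.0946 0.4214]
shift units [0.6956 0.0681 0.1949]
rot units [ 0.0142 -0.0046  0.0015]
```

View pics/s1.png

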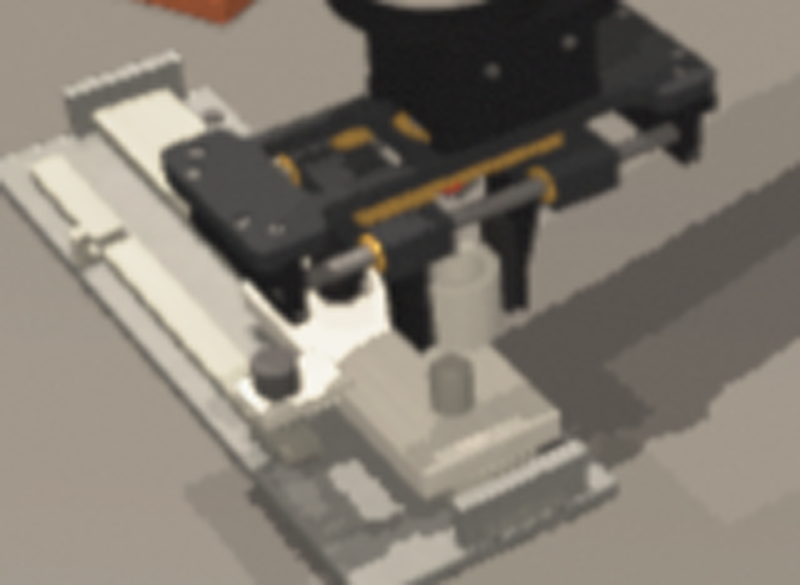

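The scene view shows the held sleeve (466,315) just above the post (452,385). I'll correct x and y, then lower.

Call:
arm_command(
  targets=[0.014,-0.005,0,0,0.07,0.19,0.1,0,0,0,0,0,0,0.1,0,0,0,0,0,0,0.1],
)

```text
time: 8.57
ee_pos: [0.6342, 0.0099, 0.1247]
eef_rot: [0.55, 0.445, -0.549, 0.445]
ft_force: [0.2, 0.4, -0.2]
width: 0.0325
```

```bash
python3 - <<'E'
from h import *
go([.6332,.0096,0.100],[0.978,-0.207])
im=camera("scene")[:,:,::-1]
cv2.imwrite("pics/s2.png",cv2.resize(im[220:290,250:320],None,fx=8,fy=8,interpolation=cv2.INTER_CUBIC))
E
```

```text
pos [0.6342 0.0099 0.1247] tool y [ 0.9783 -0.2072  0.0012] x [ 0.0012  0.0001 -1.    ] z [-0.2072 -0.9783 -0.0004] t 8.5667 f [ 0.1774  0.3576 -0.1594]
shift units [ 0.9885 -0.0374  0.0187]
rot units [-0.0002 -0.0005 -0.0015]
```

View pics/s2.png

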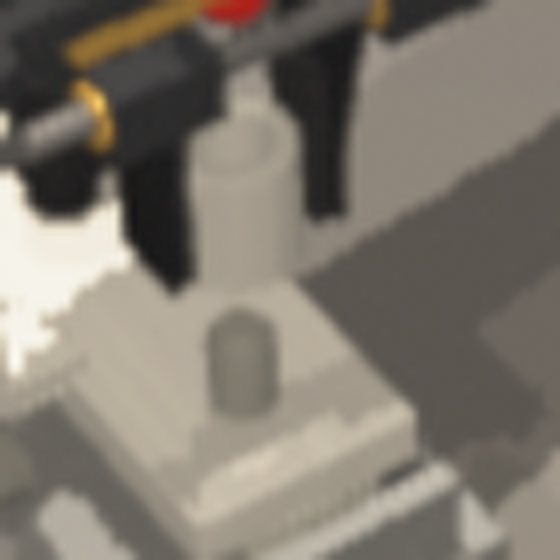

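The sleeve axis (column 246) and the post axis (column 243) agree to within about 1 mm. Lowering in small steps.

Call:
arm_command(
  targets=[0,0,0,0.3,0,0,0.1,0,0,0,0.4,0,0,0.1,0,0,0,0.3,0,0,0.1,0,0,0,0,0,0,0.1],
)

```text
time: 8.95
ee_pos: [0.6352, 0.0096, 0.0989]
eef_rot: [0.551, 0.444, -0.548, 0.446]
ft_force: [-0.4, 0.2, -0.6]
width: 0.0326
```

```bash
python3 - <<'E'
from h import *
go([.634,.0096,0.0718],[0.978,-0.207])
E
```

```text
pos [0.6352 0.0096 0.0989] tool y [ 0.9782 -0.2077  0.0043] x [ 0.0045  0.0006 -1.    ] z [-0.2076 -0.9782 -0.0016] t 8.95 f [-0.3649  0.2071 -0.6098]
shift units [ 1.0841 -0.0527  0.0113]
rot units [-0.0008 -0.002  -0.0055]
```

Call:
arm_command(
  targets=[0,0,-0.005,0.12,-0.06,0,0.1,0,0,0,0.12,0,0,0.1,0,0,0,0,0,0,0.1],
)

```text
time: 9.2
ee_pos: [0.633, 0.0099, 0.0911]
eef_rot: [-0.549, -0.446, 0.55, -0.444]
ft_force: [0.2, 0.6, -0.2]
width: 0.0331
```

Call:
arm_command(
  targets=[0,0,0,0.12,0,0,0.1,0,0,0,0.12,0,0,0.1,0,0,0,0.12,0,0,0.1,0,0,0,0,0,0,0.1],
)

```text
time: 9.53
ee_pos: [0.6332, 0.01, 0.0814]
eef_rot: [-0.549, -0.446, 0.55, -0.444]
ft_force: [1.2, -0.3, -0.0]
width: 0.0328
```

```bash
python3 - <<'E'
from h import *
go([.634,.0096,0.0718],[0.978,-0.207])
im=camera("scene")[:,:,::-1]
cv2.imwrite("pics/s3.png",cv2.resize(im[220:290,250:320],None,fx=8,fy=8,interpolation=cv2.INTER_CUBIC))
E
```

```text
pos [0.6332 0.01   0.0814] tool y [ 0.9782 -0.2075 -0.0015] x [-0.0013  0.0013 -1.    ] z [-0.2076 -0.9782 -0.001 ] t 9.5333 f [ 1.1704 -0.2942 -0.0097]
shift units [0.3826 0.0365 0.009 ]
rot units [-0.0006 -0.0012  0.0019]
```

View pics/s3.png

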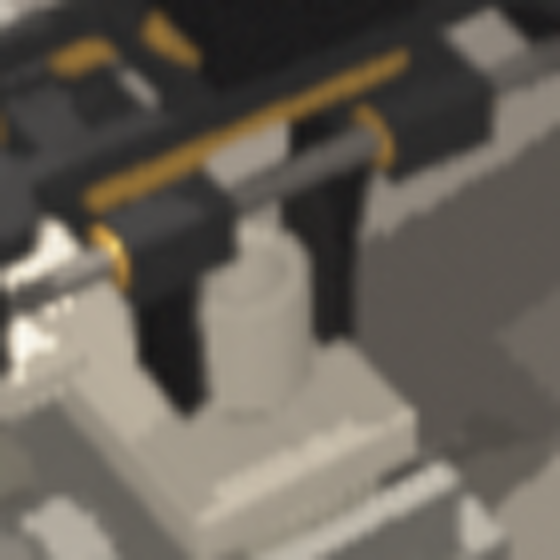

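The sleeve is over the post with hardly any force, and the post is hidden inside it. Lowering the last 9 to 10 mm.

Call:
arm_command(
  targets=[0,0,0,0.14,0,0,0.1,0,0,0,0.14,0,0,0.1,0,0,0,0.1,0,0,0.1,0,0,0,0,0,0,0.1],
)

```text
time: 9.92
ee_pos: [0.6338, 0.01, 0.0719]
eef_rot: [0.55, 0.445, -0.549, 0.445]
ft_force: [0.3, 0.3, -0.7]
width: 0.0326
```

Call:
arm_command(
  targets=[0,0,0,0.06,0,0,0.1,0,0,0,0,0,0,0.1],
)

```text
time: 10.08
ee_pos: [0.6341, 0.0099, 0.0723]
eef_rot: [0.55, 0.445, -0.549, 0.445]
ft_force: [0.1, -0.4, -0.8]
width: 0.0328
```

Call:
arm_command(
  targets=[0,0,0,0.08,0,0,0.1,0,0,0,0.05,0,0,0.1],
)

```text
time: 10.25
ee_pos: [0.6345, 0.0099, 0.0717]
eef_rot: [0.551, 0.446, -0.548, 0.444]
ft_force: [-9.3, -0.5, 17.2]
width: 0.0329
```

Call:
arm_command(
  targets=[0,0,0,0,0,0,0.1,0,0,0,0,0,0,0.1],
)

```text
time: 10.42
ee_pos: [0.6347, 0.0099, 0.0724]
eef_rot: [0.551, 0.445, -0.548, 0.444]
ft_force: [-0.4, 0.0, -0.6]
width: 0.0326
```

Contact came at the expected height (17 N at z=0.072), so the sleeve is seated. Releasing.

Call:
arm_command(
  targets=[0,0,0,0,0,0,0.65,0,0,0,0,0,0,0.65,0,0,0,0,0,0,0.65,0,0,0,0,0,0,0.65,0,0,0,0,0,0,0.65],
)

```text
time: 10.83
ee_pos: [0.6346, 0.0099, 0.0714]
eef_rot: [0.551, 0.445, -0.548, 0.444]
ft_force: [-0.3, 0.3, -0.2]
width: 0.0542
```

Call:
arm_command(
  targets=[0,0,0,-0.3,0,0,0.65,0,0,0,-0.8,0,0,0.65,0,0,0,-0.8,0,0,0.65,0,0,0,-0.8,0,0,0.65,0,0,0,-0.6,0,0,0.65,0,0,0,0,0,0,0.65,0,0,0,0,0,0,0.65],
)

```text
time: 11.42
ee_pos: [0.6337, 0.0093, 0.1589]
eef_rot: [0.55, 0.446, -0.549, 0.444]
ft_force: [-0.3, 0.8, -0.5]
width: 0.0566
```

```bash
python3 - <<'E'
from h import *
s=read_state(); im=camera("wrist"); pose=(s["ee_pos"],s["eef_rot"]);print(pose,s["width"])
cv2.imwrite("pics/w6.png",im[:,:,::-1])
np.savez("w6.npz",p=pose[0],q=pose[1])
im=camera("scene")[:,:,::-1]
cv2.imwrite("pics/s4.png",cv2.resize(im[190:310,190:330],None,fx=5,fy=5,interpolation=cv2.INTER_CUBIC))
E
```

```text
(array([0.6337, 0.0093, 0.1589]), array([ 0.5503,  0.4455, -0.549 ,  0.4441])) 0.056584064558142994
```

View pics/s4.png

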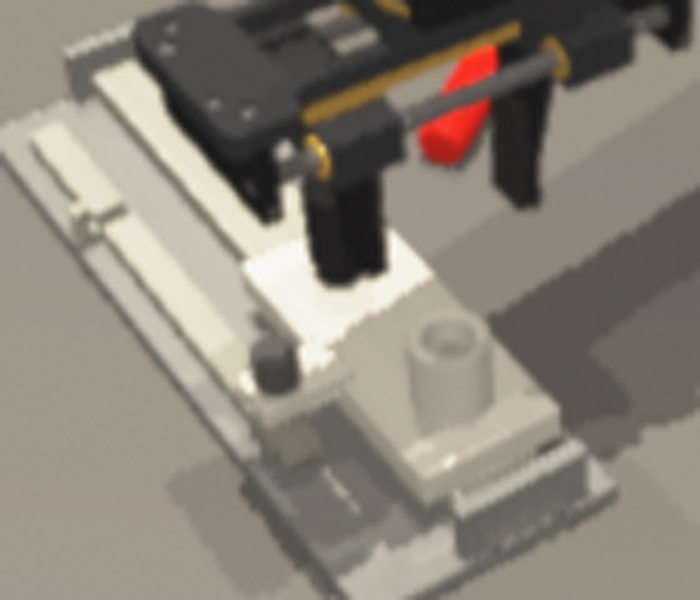

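View pics/w6.png

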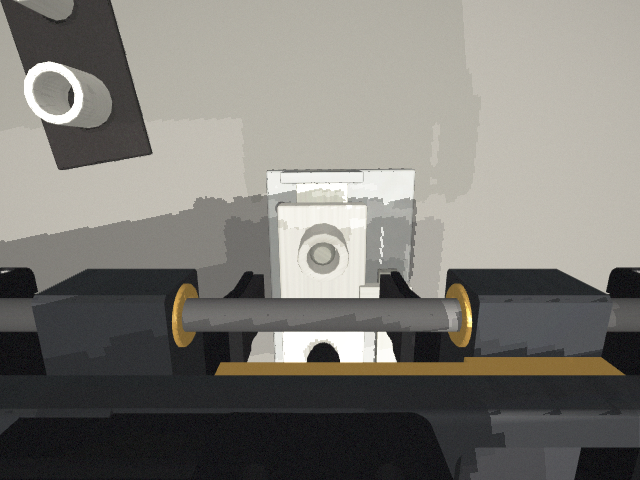

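The sleeve is seated upright with the post visible inside it, at wrist pixel (323,254). Next is the handle, estimated from the post and the rail direction.

```bash
python3 - <<'E'
from h import *
go([.6152,-.0785,0.159],[0.978,-0.209])
E
```

```text
pos [0.6335 0.0093 0.1582] tool y [ 0.978  -0.2086 -0.0011] x [-0.0006  0.0026 -1.    ] z [-0.2086 -0.978  -0.0024] t 11.5167 f [ 0.0913 -0.6506 -0.0689]
shift units [-0.0399  0.0149  3.5871]
rot units [ 0.0005 -0.003   0.0014]
```

Call:
arm_command(
  targets=[0,0,0,-0.05,0,0.5,0.7,0,0,0,0,0,0.9,0.7,0,0,0,0,0,0.9,0.7,0,0,0,0,0,0.8,0.7,0,0,0,0,0,0.4,0.7,0,0,0,0,0,0,0.7,0,0,0,0,0,0,0.7],
)

```text
time: 12.1
ee_pos: [0.6104, -0.0826, 0.1532]
eef_rot: [-0.547, -0.448, 0.552, -0.442]
ft_force: [0.3, 0.0, -0.2]
width: 0.0609
```

```bash
python3 - <<'E'
from h import *
go([.6152,-.0785,0.078],[0.978,-0.209])
s=read_state(); im=camera("wrist"); pose=(s["ee_pos"],s["eef_rot"])
cv2.imwrite("pics/w7.png",im[:,:,::-1])
np.savez("w7.npz",p=pose[0],q=pose[1])
im=camera("scene")[:,:,::-1]
cv2.imwrite("pics/s5.png",cv2.resize(im[190:310,190:330],None,fx=5,fy=5,interpolation=cv2.INTER_CUBIC))
E
```

```text
pos [ 0.6104 -0.0826  0.1532] tool y [ 0.9781 -0.2081 -0.0105] x [-0.0105  0.0014 -0.9999] z [-0.2081 -0.9781  0.0008] t 12.1 f [ 0.2947  0.005  -0.2048]
shift units [ 3.0056  0.1875 -0.2021]
rot units [0.0012 0.0011 0.0134]
```

View pics/s5.png

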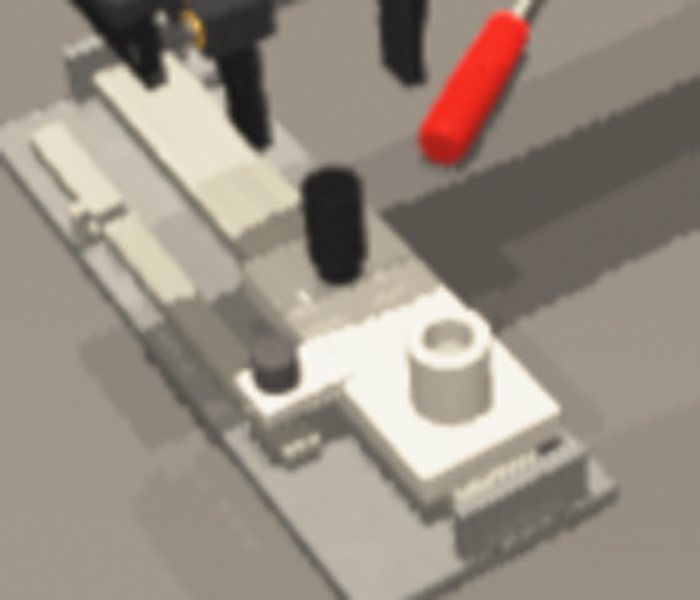

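View pics/w7.png

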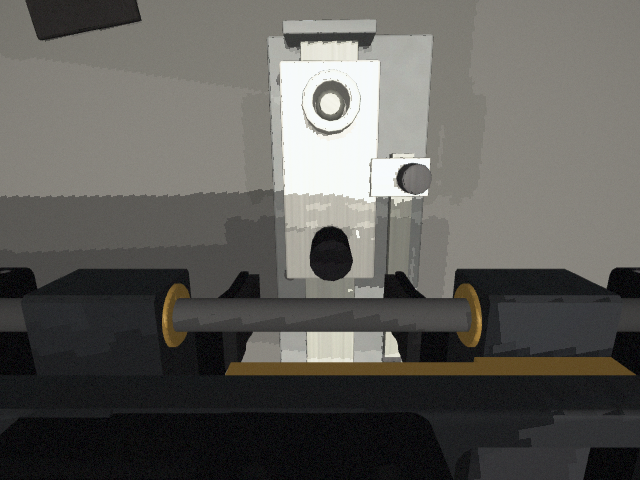

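The sleeve is concentric with the post at (330,102). The handle top is at about (331,260).

```bash
python3 - <<'E'
from h import *
im=cv2.imread("pics/w7.png")
a=im[215:290,300:375].astype(float);a=np.clip(a*2.5,0,255).astype(np.uint8)
cv2.imwrite("pics/w7c.png",cv2.resize(a,None,fx=8,fy=8,interpolation=cv2.INTER_CUBIC))
d=np.load("w7.npz");pose=(d["p"],d["q"])
print(ray("wrist",331,259,.094,pose))
H=np.array([.6152,-.0785,.094])
print([proj("wrist",H+[.013*np.cos(a),.013*np.sin(a),0],pose).round(1).tolist() for a in np.arange(0,6.2,.785)])
E
```

```text
[ 0.6163 -0.0788  0.094 ]
[[350.7, 254.6], [341.3, 241.1], [324.5, 238.0], [310.5, 247.3], [307.5, 263.2], [317.1, 276.4], [333.4, 279.3], [347.3, 270.4]]
```

View pics/w7c.png

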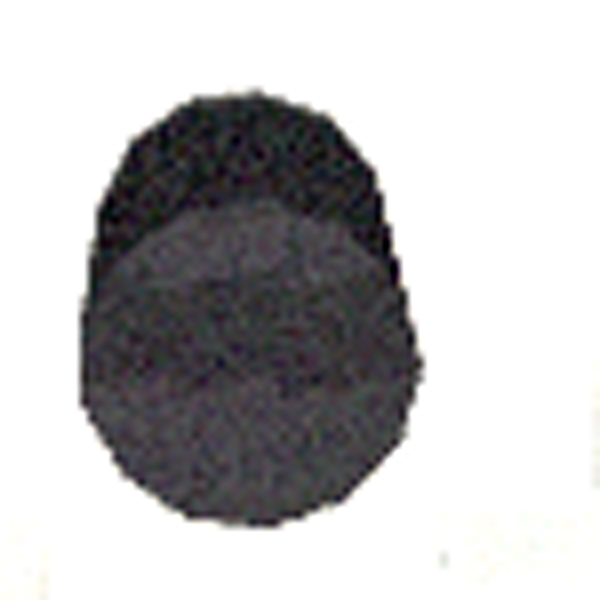

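Call:
arm_command(
  targets=[0,0,0.013,0,0.2,-0.18,0.7,0,0,0,0.5,0,0,0.7,0,0,0,0.8,0,0,0.7,0,0,0,0,0,0,0.7],
)

```text
time: 12.53
ee_pos: [0.6189, -0.0725, 0.1188]
eef_rot: [0.549, 0.447, -0.547, 0.448]
ft_force: [0.0, 1.0, -1.6]
width: 0.0608
```

```bash
python3 - <<'E'
from h import *
go([.6157,-.0790,0.078],[0.978,-0.209])
E
```

```text
pos [ 0.6189 -0.0725  0.1188] tool y [ 0.9797 -0.2003  0.0029] x [ 0.0032  0.0011 -1.    ] z [-0.2003 -0.9797 -0.0017] t 12.5333 f [ 0.0082  0.9846 -1.5989]
shift units [ 1.6308 -0.0787  0.2825]
rot units [ 0.0113 -0.0022 -0.0037]
```

Call:
arm_command(
  targets=[0.01,0,-0.004,0,-0.07,0.2,0.7,0,0,0,0.4,0,0,0.7,0,0,0,0.6,0,0,0.7,0,0,0,0.4,0,0,0.7,0,0,0,0,0,0,0.7],
)

```text
time: 12.95
ee_pos: [0.6166, -0.0753, 0.0817]
eef_rot: [0.55, 0.446, -0.549, 0.445]
ft_force: [-0.8, 0.2, -0.3]
width: 0.0608
```

```bash
python3 - <<'E'
from h import *
go([.6157,-.0790,0.078],[0.978,-0.209])
E
```

```text
pos [ 0.6166 -0.0753  0.0817] tool y [ 0.9786 -0.206  -0.0002] x [ 0.0002  0.0021 -1.    ] z [-0.206  -0.9786 -0.0022] t 12.95 f [-0.8144  0.227  -0.271 ]
shift units [ 0.1482 -0.006   0.1515]
rot units [ 0.0039 -0.0027  0.0003]
```

Call:
arm_command(
  targets=[0,0,0,0.15,0,0.15,0.7,0,0,0,0,0,0,0.7,0,0,0,0,0,0,0,0,0,0,0,0,0,0,0,0,0,0,0,0,0,0,0,0,0,0,0,0,0,0,0,0,0,0,0,0,0,0,0,0,0,0,0,0,0,0,0,0,0,0,0,0,0,0,0,0,0,0,0,0,0,0,0],
  newtons=45,
)

```text
time: 13.87
ee_pos: [0.616, -0.0797, 0.08]
eef_rot: [0.55, 0.446, -0.548, 0.445]
ft_force: [-0.1, -0.2, -0.4]
width: 0.0245
```

```bash
python3 - <<'E'
from h import *
print(read_state()["width"])
go([.6157,-.0790,0.078],[0.978,-0.209])
E
```

```text
0.024540125699414415
pos [ 0.616  -0.0797  0.08  ] tool y [ 0.9785 -0.2064  0.0004] x [ 0.001   0.0027 -1.    ] z [-0.2064 -0.9785 -0.0028] t 13.8667 f [-0.1286 -0.2461 -0.3771]
shift units [ 0.0814 -0.0165 -0.0229]
rot units [ 0.0033 -0.0036 -0.0005]
```

Call:
arm_command(
  targets=[0,0,0,0,0,0.2,0,0,0,0,0,0,0.4,0,0,0,0,0,0,0.4,0,0,0,0,0,0,0.4,0,0,0,0,0,0,0.2,0,0,0,0,0,0,0,0],
)

```text
time: 14.37
ee_pos: [0.609, -0.1138, 0.08]
eef_rot: [0.551, 0.45, -0.545, 0.445]
ft_force: [0.5, 0.5, -0.8]
width: 0.025
```

```bash
cat >> h.py <<'E'
S=np.array([.616,-.0797]);D=np.array([-.209,-.978]);D/=np.linalg.norm(D)
def sl():
    s=read_state();v=s["ee_pos"][:2]-S;print("along mm",v@D*1e3,"perp(x) mm",(v[0]*-D[1]+v[1]*D[0])*1e3,"f along/perp",s["ft_force"][:2]@D,s["ft_force"][0]*-D[1]+s["ft_force"][1]*D[0],"w",s["width"]*1e3,"z",s["ee_pos"][2],"t",s["time"])
E
python3 - <<'E'
from h import *
sl(); go([.6157,-.0790,0.08],[0.978,-0.209])
E
```

```text
along mm 34.816097695163535 perp(x) mm 0.3072194567890476 f along/perp -0.6395279455147382 0.38592035310069384 w 24.962788023327366 z 0.08002126491257269 t 14.3667
pos [ 0.609  -0.1138  0.08  ] tool y [ 0.9797 -0.2003  0.0005] x [ 0.0028  0.0109 -0.9999] z [-0.2002 -0.9797 -0.0113] t 14.3667 f [ 0.511   0.5448 -0.7653]
shift units [ 0.0168 -0.0173 -1.4176]
rot units [ 0.0113 -0.0144 -0.0006]
```

It slides straight along the rail. Another 80 mm or so, then a look at the remaining distance.

Call:
arm_command(
  targets=[0.01,-0.014,0,0,0,0.2,0,0,0,0,0,0,0.5,0,0,0,0,0,0,0.5,0,0,0,0,0,0,0.5,0,0,0,0,0,0,0.5,0,0,0,0,0,0,0.5,0,0,0,0,0,0,0.3,0,0,0,0,0,0,0,0],
)

```text
time: 15.03
ee_pos: [0.5954, -0.1808, 0.08]
eef_rot: [0.549, 0.449, -0.546, 0.445]
ft_force: [-1.0, -1.8, -0.7]
width: 0.0248
```

```bash
python3 - <<'E'
from h import *
sl(); go([.6157,-.0790,0.08],[0.978,-0.209])
im=camera("scene")[:,:,::-1]
cv2.imwrite("pics/s6.png",cv2.resize(im[170:300,180:320],None,fx=5,fy=4.6,interpolation=cv2.INTER_CUBIC))
im=camera("top")[:,:,::-1]
cv2.imwrite("pics/t6.png",cv2.resize(im[160:260,280:440],None,fx=5,fy=5,interpolation=cv2.INTER_CUBIC))
E
```

```text
along mm 103.2205566800475 perp(x) mm 0.9495586981490105 f along/perp 1.9824016345334616 -0.5700330546444691 w 24.797437627619413 z 0.08003010003844264 t 15.0333
pos [ 0.5954 -0.1808  0.08  ] tool y [ 0.9797 -0.2007 -0.0007] x [ 0.0006  0.0064 -1.    ] z [-0.2007 -0.9796 -0.0063] t 15.0333 f [-0.9717 -1.8195 -0.6789]
shift units [ 0.0276 -0.0204 -4.1539]
rot units [ 0.0108 -0.0081  0.0009]
```

View pics/s6.png

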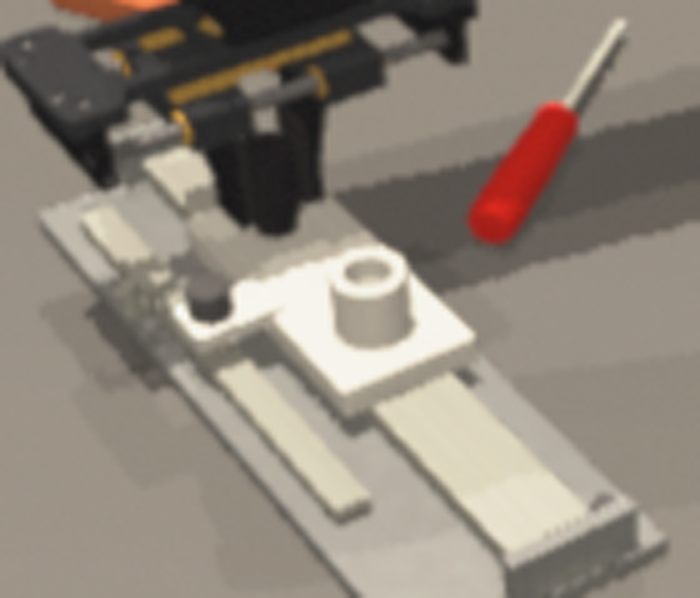

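View pics/t6.png

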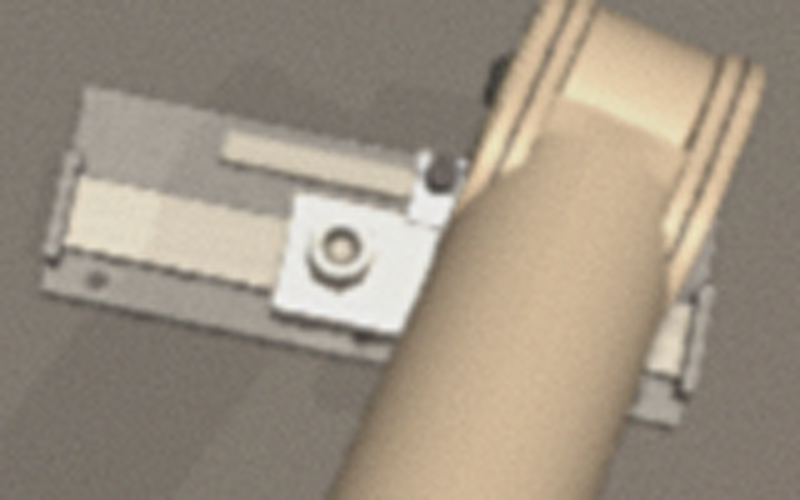

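```bash
python3 - <<'E'
from h import *
n=ray("scene",190+137/6-.4,210+137/6-.4,.022);p=ray("scene",190+330/6-.4,210+303/6-.4,.066)
nt=ray("top",280+535/5-.4,170+160/5-.4,.022);pt=ray("top",280+255/5-.4,170+85/5-.4,.066)
print(n,p,(n-p)[:2]@D,nt,pt,(nt-pt)[:2]@D)
# pictures of the originals enlarged
im=cv2.imread("pics/scene0.png");cv2.imwrite("pics/s0d.png",cv2.resize(im[215:265,190:250],None,fx=12,fy=12,interpolation=cv2.INTER_CUBIC))
E
```

```text
[ 0.6467 -0.2023  0.022 ] [ 0.6794 -0.0447  0.066 ] 0.1609566438252206 [ 0.6462 -0.2008  0.022 ] [ 0.6755 -0.0447  0.066 ] 0.1587948068355703
```

View pics/s0d.png

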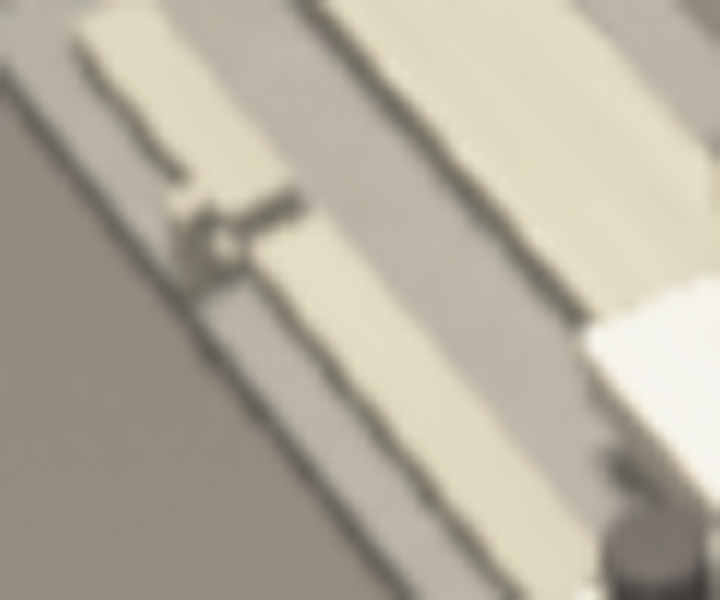

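Both cameras put the notch at about 160 mm of travel, and 103 mm is done. I'll go 38 mm more, then creep.

Call:
arm_command(
  targets=[0,-0.007,0,0,0,0.2,0,0,0,0,0,0,0.4,0,0,0,0,0,0,0.4,0,0,0,0,0,0,0.2,0,0,0,0,0,0,0.1,0,0,0,0,0,0,0,0,0,0,0,0,0,0,0],
)

```text
time: 15.72
ee_pos: [0.5901, -0.2071, 0.08]
eef_rot: [0.547, 0.45, -0.546, 0.447]
ft_force: [0.4, 2.3, 1.4]
width: 0.0248
```

```bash
python3 - <<'E'
from h import *
sl(); go([.5838,-.235,0.08],[0.979,-0.2015])
E
```

```text
along mm 130.02129427882923 perp(x) mm 1.2542210940656857 f along/perp -2.367071981201524 -0.11013273454822903 w 24.791732522524605 z 0.08001624142286541 t 15.7167
pos [ 0.5901 -0.2071  0.08  ] tool y [ 0.9809 -0.1945 -0.0028] x [-0.002   0.0046 -1.    ] z [-0.1945 -0.9809 -0.0041] t 15.7167 f [0.387  2.3378 1.4222]
shift units [-0.0039 -0.0284  1.1429]
rot units [ 0.0092 -0.0052  0.0036]
```

Call:
arm_command(
  targets=[0.009,-0.005,0.003,0,0,0.15,0,0,0,0,0,0,0.2,0,0,0,0,0,0,0.15,0,0,0,0,0,0,0,0],
)

```text
time: 16.05
ee_pos: [0.5878, -0.2183, 0.08]
eef_rot: [0.548, 0.448, -0.548, 0.447]
ft_force: [0.2, 1.2, 1.4]
width: 0.0248
```

```bash
python3 - <<'E'
from h import *
sl(); go([.5838,-.235,0.08],[0.979,-0.2015])
E
```

```text
along mm 141.40109483366354 perp(x) mm 1.3439267584095491 f along/perp -1.2441358979206805 -0.11176228683886186 w 24.7587085183144 z 0.08003148056952741 t 16.05
pos [ 0.5878 -0.2183  0.08  ] tool y [ 0.9799 -0.1996 -0.0009] x [-0.0007  0.0012 -1.    ] z [-0.1996 -0.9799 -0.001 ] t 16.05 f [0.1507 1.24   1.386 ]
shift units [ 0.0006 -0.0217  0.6878]
rot units [ 0.0026 -0.0013  0.0011]
```

At 141 mm and creeping now, watching the force along the rail.

Call:
arm_command(
  targets=[0,0,0,0,0,0.12,0,0,0,0,0,0,0.12,0,0,0,0,0,0,0.12,0],
)

```text
time: 16.3
ee_pos: [0.586, -0.2269, 0.08]
eef_rot: [0.548, 0.448, -0.547, 0.447]
ft_force: [-0.6, 3.2, 2.1]
width: 0.0248
```

```bash
python3 -c "
from h import *
sl()"
```

```text
along mm 150.22976488448248 perp(x) mm 1.4161988695290741 f along/perp -3.0411181407644503 -1.2954866903165518 w 24.81738874463358 z 0.08002166854295623 t 16.3
```

Call:
arm_command(
  targets=[0,0,0,0,0,0.06,0],
)

```text
time: 16.38
ee_pos: [0.5856, -0.2291, 0.08]
eef_rot: [0.548, 0.448, -0.547, 0.447]
ft_force: [-1.3, 3.1, 1.9]
width: 0.0251
```

Call:
arm_command(
  targets=[0,0,0,0,0,0.06,0],
)

```text
time: 16.47
ee_pos: [0.5851, -0.2314, 0.08]
eef_rot: [-0.548, -0.448, 0.548, -0.447]
ft_force: [0.5, 1.5, 0.3]
width: 0.0245
```

Call:
arm_command(
  targets=[0,0,0,0,0,0.06,0],
)

```text
time: 16.55
ee_pos: [0.5846, -0.2335, 0.08]
eef_rot: [-0.548, -0.448, 0.548, -0.447]
ft_force: [-0.2, 2.8, 0.9]
width: 0.0249
```

```bash
python3 -c "
from h import *
sl()"
```

```text
along mm 156.95611436618665 perp(x) mm 1.4834338348654676 f along/perp -2.7251734691188614 -0.8128768118558588 w 24.934674537344364 z 0.08000771578873986 t 16.55
```

Call:
arm_command(
  targets=[0,0,0,0,0,0.03,0],
)

```text
time: 16.63
ee_pos: [0.5844, -0.2348, 0.08]
eef_rot: [-0.548, -0.447, 0.548, -0.447]
ft_force: [-1.0, 2.3, 1.8]
width: 0.0251
```

Call:
arm_command(
  targets=[0,0,0,0,0,0.03,0],
)

```text
time: 16.72
ee_pos: [0.5842, -0.2355, 0.08]
eef_rot: [-0.548, -0.447, 0.548, -0.447]
ft_force: [-0.2, 5.3, 2.3]
width: 0.0248
```

Call:
arm_command(
  targets=[0,0,0,0,0,0.03,0],
)

```text
time: 16.8
ee_pos: [0.5842, -0.2359, 0.08]
eef_rot: [-0.548, -0.448, 0.548, -0.447]
ft_force: [-0.2, 4.3, 2.0]
width: 0.0249
```

The force rose to about 5 N and motion slowed at 159.5 mm. I'll hold and inspect.

Call:
arm_command(
  targets=[0,0,0,0,0,0,0,0,0,0,0,0,0,0],
)

```text
time: 16.97
ee_pos: [0.5842, -0.2359, 0.08]
eef_rot: [-0.548, -0.448, 0.548, -0.447]
ft_force: [0.2, 1.6, 0.4]
width: 0.0248
```

```bash
python3 - <<'E'
from h import *
sl()
im=camera("scene")[:,:,::-1]
cv2.imwrite("pics/s7.png",cv2.resize(im[200:260,180:260],None,fx=9,fy=9,interpolation=cv2.INTER_CUBIC))
sl()
E
```

```text
along mm 159.4460150277712 perp(x) mm 1.5177800596813742 f along/perp -1.612570192237462 -0.1018398950798246 w 24.765556566546664 z 0.08003903927360867 t 16.9667
along mm 159.44545071869655 perp(x) mm 1.5029858947823715 f along/perp -1.8261019464514865 -0.4957246401952994 w 24.34898000712106 z 0.0800291380845056 t 17.0167
```

View pics/s7.png

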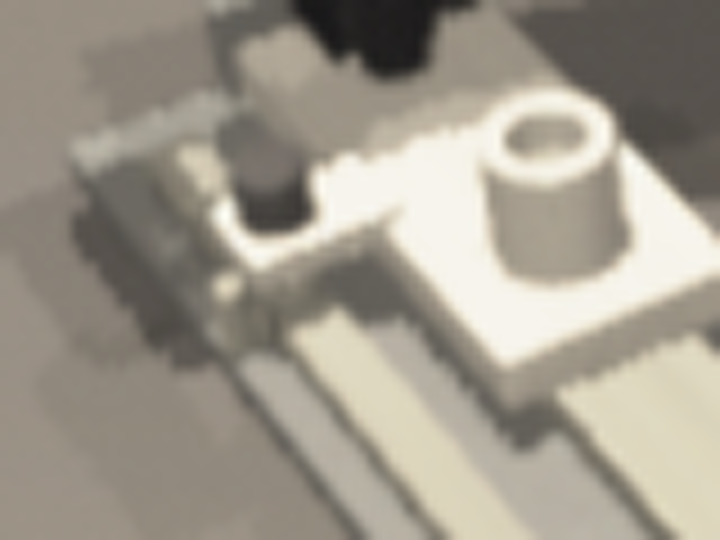

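Call:
arm_command(
  targets=[0,0,0,0,0,0.03,0],
)

```text
time: 17.1
ee_pos: [0.5841, -0.2361, 0.08]
eef_rot: [0.548, 0.448, -0.547, 0.447]
ft_force: [-1.0, 5.3, 2.9]
width: 0.025
```

Call:
arm_command(
  targets=[0,0,0,0,0,0.03,0],
)

```text
time: 17.18
ee_pos: [0.5841, -0.2362, 0.08]
eef_rot: [0.548, 0.448, -0.547, 0.447]
ft_force: [-1.3, 6.6, 2.6]
width: 0.0249
```

Call:
arm_command(
  targets=[0,0,0,0,0,0.03,0],
)

```text
time: 17.27
ee_pos: [0.5841, -0.2363, 0.08]
eef_rot: [0.548, 0.449, -0.547, 0.447]
ft_force: [0.2, 5.8, 3.5]
width: 0.0246
```

It resists about 6 N with hardly any motion, against 2 N of friction, so the ball is in the notch. Now a gentle backward check.

Call:
arm_command(
  targets=[0,0,0,0,0,0,0],
)

```text
time: 17.35
ee_pos: [0.5841, -0.2363, 0.08]
eef_rot: [0.548, 0.449, -0.547, 0.447]
ft_force: [-1.5, 3.0, 0.4]
width: 0.0253
```

Call:
arm_command(
  targets=[0,0,0,0,0,-0.03,0],
)

```text
time: 17.43
ee_pos: [0.5841, -0.2362, 0.08]
eef_rot: [0.548, 0.448, -0.547, 0.447]
ft_force: [-0.7, -0.3, 0.5]
width: 0.025
```

Call:
arm_command(
  targets=[0,0,0,0,0,-0.03,0],
)

```text
time: 17.52
ee_pos: [0.5841, -0.2361, 0.0801]
eef_rot: [0.548, 0.448, -0.547, 0.447]
ft_force: [0.1, 0.4, 1.2]
width: 0.0246
```

Call:
arm_command(
  targets=[0,0,0,0,0,-0.03,0],
)

```text
time: 17.6
ee_pos: [0.5841, -0.2361, 0.0801]
eef_rot: [-0.548, -0.448, 0.548, -0.447]
ft_force: [-0.8, -0.4, 0.7]
width: 0.0251
```

Call:
arm_command(
  targets=[0,0,0,0,0,-0.05,0],
)

```text
time: 17.68
ee_pos: [0.5841, -0.2359, 0.08]
eef_rot: [-0.547, -0.447, 0.548, -0.447]
ft_force: [-0.4, -4.0, -0.5]
width: 0.0245
```

Call:
arm_command(
  targets=[0,0,0,0,0,-0.05,0],
)

```text
time: 17.77
ee_pos: [0.5842, -0.2357, 0.08]
eef_rot: [-0.547, -0.446, 0.549, -0.447]
ft_force: [-1.0, -3.8, -0.7]
width: 0.0249
```

Call:
arm_command(
  targets=[0,0,0,0,0,-0.05,0],
)

```text
time: 17.85
ee_pos: [0.5842, -0.2356, 0.0801]
eef_rot: [-0.547, -0.446, 0.549, -0.448]
ft_force: [0.8, -4.0, -0.5]
width: 0.0248
```

Call:
arm_command(
  targets=[0,0,0,0,0,-0.08,0],
)

```text
time: 17.93
ee_pos: [0.5842, -0.2353, 0.0801]
eef_rot: [-0.547, -0.445, 0.55, -0.448]
ft_force: [-0.3, -8.0, -1.7]
width: 0.025
```

Call:
arm_command(
  targets=[0,0,0,0,0,0,0],
)

```text
time: 18.02
ee_pos: [0.5842, -0.2355, 0.08]
eef_rot: [-0.547, -0.444, 0.55, -0.448]
ft_force: [1.3, 0.7, 0.1]
width: 0.0253
```

Call:
arm_command(
  targets=[0,0,0,0,0,0.02,0,0,0,0,0,0,0,0,0,0,0,0,0,0,0,0,0,0,0,0,0,0],
)

```text
time: 18.35
ee_pos: [0.5842, -0.2356, 0.0801]
eef_rot: [-0.547, -0.445, 0.55, -0.448]
ft_force: [0.5, -2.0, 0.1]
width: 0.0248
```

```bash
python3 - <<'E'
from h import *
sl();print(read_state()["joint_vel"])
im=camera("wrist")
cv2.imwrite("pics/w8.png",im[:,:,::-1])
im=camera("top")[:,:,::-1]
cv2.imwrite("pics/t8.png",cv2.resize(im[160:310,140:440],None,fx=2.6,fy=2.6,interpolation=cv2.INTER_CUBIC))
sl()
E
```

```text
along mm 159.0954700813578 perp(x) mm 1.472299740100068 f along/perp 1.8742793072351018 0.949354390985405 w 24.820759392106968 z 0.08006449883503292 t 18.35
[-0.0003  0.0002  0.0007 -0.      0.0005  0.001   0.0004]
along mm 159.07268089713332 perp(x) mm 1.4949278504754748 f along/perp 1.791226604937952 0.3198068018076352 w 24.276420371794053 z 0.08007017757519037 t 18.45
```

View pics/w8.png

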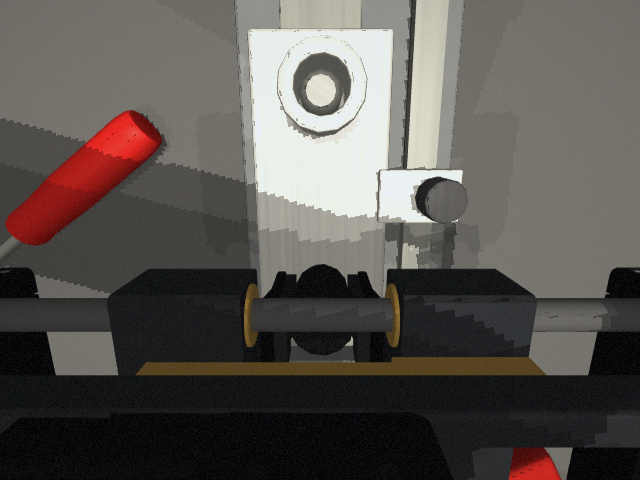

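View pics/t8.png

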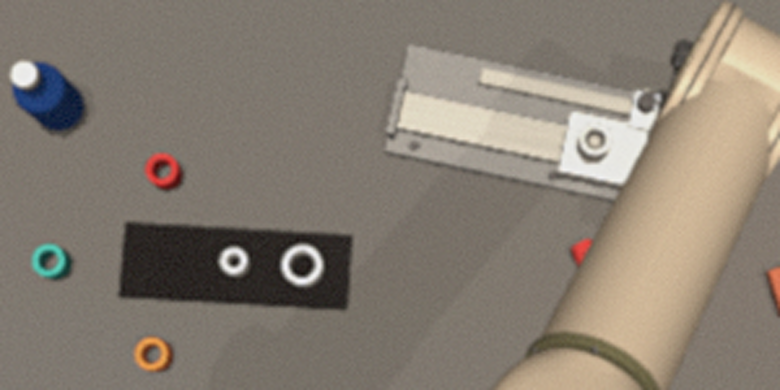

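Both cameras show the sleeve on the post and the other sleeves and look-alikes undisturbed. The detent resists both ways (6.6 N forward, 8 N back) with about 1 mm of total play. I'll make one small centring nudge, then hand in.

Call:
arm_command(
  targets=[0,0,0,0,0,0.02,0,0,0,0,0,0,0,0,0,0,0,0,0,0,0,0,0,0,0,0,0,0],
)

```text
time: 18.78
ee_pos: [0.5842, -0.2356, 0.08]
eef_rot: [-0.547, -0.445, 0.55, -0.448]
ft_force: [-0.5, -2.5, -0.1]
width: 0.0248
```

```bash
python3 - <<'E'
from h import *
sl(); print(close_job()); 
E
```

```text
along mm 159.11524373538018 perp(x) mm 1.4516657920398863 f along/perp 2.531580106456967 0.0693186696919143 w 24.766656376770552 z 0.08002129190448438 t 18.7833
the job is handed in; nothing more can be done
None
```

The medium sleeve is down on the carriage's post and released. The carriage sits in the notch with the gripper still on the handle at a 45 N grip setting. I handed the job in at 18.8 s.

- **Sleeve:** I picked the left white sleeve on the mat, about 33 mm across in the wrist view against the listed 34 mm. It touched down on the carriage at the expected height with 17 N, and the last views show it upright with the post inside.
- **Notch:** The carriage stopped 159 mm along the rail; the cameras had put the notch at 159 to 161 mm. There it resisted about 6.6 N forward and 8 N back, against about 2 N of sliding friction, with about 1 mm of play.
- **Disagreements:** At hand-in about 2.5 N was still pushing along the rail; a final centring nudge did not reduce it. The jaws read about 1.3 mm narrower than the nominal sleeve and handle diameters, and both grips held.
- **Everything else:** In the last overhead and wrist views the other two sleeves, the look-alikes and the bottle had not moved. The arm hid most of the screwdriver and the stone in the overhead view, and neither was touched.

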